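# Fetch the salt crock from behind the canisters

## Task

The salt crock is shut in behind three canisters: first stand all three canisters upright, wholly on the pale wooden board, then set the crock upright in the middle of the scale's pan. Only when the crock is on the scale, put the canisters back, each upright in the middle of the coaster of its own lid's colour. Do not tip the canisters or the crock over, and leave the oil bottle where it is.

Things in the scene. Friction and masses are not known exactly. Their poses are not given: they have to be found in the camera images.
- canister_red: Loose white canister with a red lid, one rigid piece, 0.2 to 0.32 kg. Round, 56 mm in diameter; lid's top 96 mm above the underside, on it in the middle a round red knob 24 mm in diameter, 26 mm tall (top at 122 mm): lift it by the knob from above. Origin: centre of the underside; z up. Starts on the coaster of its colour.
- canister_blue: Loose white canister with a blue lid, one rigid piece, 0.2 to 0.32 kg. Round, 56 mm in diameter; lid's top 96 mm above the underside, on it in the middle a round blue knob 24 mm in diameter, 26 mm tall (top at 122 mm): lift it by the knob from above. Origin: centre of the underside; z up. Starts on the coaster of its colour.
- canister_yellow: Loose white canister with a yellow lid, one rigid piece, 0.2 to 0.32 kg. Round, 56 mm in diameter; lid's top 96 mm above the underside, on it in the middle a round yellow knob 24 mm in diameter, 26 mm tall (top at 122 mm): lift it by the knob from above. Origin: centre of the underside; z up. Starts on the coaster of its colour.
- coaster_red: Fixed round red coaster, 72 mm in diameter, 3 mm thick, on a fixed dark tray whose top is 10 mm above the worktop. Origin: centre of its underside (a canister on it has its underside 3 mm higher). The three coasters form a half ring round the crock, neighbours about 75 mm apart, each 64 mm from the crock; which colour is where changes.
- coaster_blue: Fixed round blue coaster, 72 mm in diameter, 3 mm thick, on a fixed dark tray whose top is 10 mm above the worktop. Origin: centre of its underside (a canister on it has its underside 3 mm higher). The three coasters form a half ring round the crock, neighbours about 75 mm apart, each 64 mm from the crock; which colour is where changes.
- coaster_yellow: Fixed round yellow coaster, 72 mm in diameter, 3 mm thick, on a fixed dark tray whose top is 10 mm above the worktop. Origin: centre of its underside (a canister on it has its underside 3 mm higher). The three coasters form a half ring round the crock, neighbours about 75 mm apart, each 64 mm from the crock; which colour is where changes.
- crock: Loose small round white salt crock with a flat copper-coloured lid (one rigid piece, 0.1 to 0.2 kg): 48 mm in diameter, 45 mm tall overall, plain upright sides to grip. Origin: centre of the underside; z up. It starts on the dark tray on the far side of the canisters, 12 mm from each of them, so there is no room for fingers until they are gone.
- board: Fixed pale wooden serving board, 270 mm (its x) by 140 mm (its y), 15 mm thick, flat on the worktop and empty at the start: the side area. Origin: centre of the underside; z up. It lies to the left or to the right of the tray, turned somewhat.
- scale_pan (a point): Centre of the top face of the round metal pan (120 mm in diameter) of a black kitchen scale (190 by 150 mm, fixed, does not give), on the other side of the tray from the board. This point is 30 mm above the worktop; z up.
- oil_bottle: Loose green glass oil bottle with a steel cap, 56 mm in diameter, 190 mm tall, standing beyond the tray; to be left alone. Origin: centre of the underside.
Mind the look-alikes: they are no part of the job. Of the things that look like the part that bears scale_pan, the larger one is meant.

How it is judged:
On the way, in this order (a step that is already met when the one before it is completed fails the run):
1. all three canisters stand upright and released on the board (x of canister_red in the frame of board between -0.117 and 0.117 m and y of canister_red in the frame of board between -0.052 and 0.052 m and z of canister_red in the frame of board between 0.011 and 0.02 m and contact force between each of canister_red, canister_blue, canister_yellow and the fingers below 0.1 N and linear speed of each of canister_red, canister_blue, canister_yellow below 0.02 m/s and angle between each of canister_red, canister_blue, canister_yellow's own z axis and vertical below 0.1 rad and x of canister_blue in the frame of board between -0.117 and 0.117 m and y of canister_blue in the frame of board between -0.052 and 0.052 m and z of canister_blue in the frame of board between 0.011 and 0.02 m and x of canister_yellow in the frame of board between -0.117 and 0.117 m and y of canister_yellow in the frame of board between -0.052 and 0.052 m and z of canister_yellow in the frame of board between 0.011 and 0.02 m), for 0.2 s.
2. the crock stands released in the middle of the scale's pan while the canisters are all still on the board (all of step 1 and horizontal distance between crock and scale_pan below 0.015 m and z of crock in the frame of scale_pan between -0.004 and 0.005 m and contact force between crock and the fingers below 0.1 N and linear speed of crock below 0.02 m/s and angle between crock's own z axis and vertical below 0.1 rad), for 0.2 s.
At the end, for the whole second after the job is handed in: Each canister stands upright (within 0.1 rad), at rest and released on the coaster of its own colour, its centre within 12 mm of the coaster's; the crock stands upright, at rest and released on the scale's pan, its centre within 15 mm of the pan's (horizontal distance between canister_red and coaster_red below 0.012 m and z of canister_red in the frame of coaster_red between 0 and 0.007 m and linear speed of each of canister_red, canister_blue, canister_yellow, crock below 0.02 m/s and angle between each of canister_red, canister_blue, canister_yellow, crock's own z axis and vertical below 0.1 rad and horizontal distance between canister_blue and coaster_blue below 0.012 m and z of canister_blue in the frame of coaster_blue between 0 and 0.007 m and horizontal distance between canister_yellow and coaster_yellow below 0.012 m and z of canister_yellow in the frame of coaster_yellow between 0 and 0.007 m and horizontal distance between crock and scale_pan below 0.015 m and z of crock in the frame of scale_pan between -0.004 and 0.005 m and contact force between crock and the fingers below 0.1 N); the robot touches nothing.
It fails at once if the red canister is tipped over (angle between canister_red's own z axis and vertical above 0.6 rad).
It fails at once if the blue canister is tipped over (angle between canister_blue's own z axis and vertical above 0.6 rad).
It fails at once if the yellow canister is tipped over (angle between canister_yellow's own z axis and vertical above 0.6 rad).
It fails at once if the salt crock is tipped over (angle between crock's own z axis and vertical above 0.6 rad).
It fails at once if the oil bottle is knocked or moved by more than 3 cm (distance of oil_bottle from where it was at the start of the episode above 0.03 m or angle between oil_bottle's own z axis and vertical above 0.4 rad).
It also fails if it takes over 131 s, if anything falls off the work surface, if the arm or the gripper's body presses on something with over 40 N, if the wrist force passes 120 N, or if a joint passes its speed limit or range.

## Robot

A 6-joint arm with a two-finger parallel gripper is mounted at the origin on the work surface. World frame = base frame: x ahead of the robot, y to its left, z up, the work surface at z = 0. Lengths are in m, angles in rad, forces in N, time in s.
With the tool pointing down it reaches from about 0.25 to 0.775 m from the base axis. Payload 4 kg.
Tool frame: the origin (TCP) lies at the centre of the arm's flange, where the gripper is bolted on; the fingertips stand 199 mm ahead of it and the grasp point (between the pads) lies 180 mm ahead of it; z points along the fingers, y is the line along which they close (so a half turn about z gives the same grasp; the last joint's range is limited). The gripper opens to 94 mm and grips with 3 to 60 N. Pads are 16 mm wide; open, the fingers measure 119 mm over their backs; the gripper's body (75 mm by 177 mm) begins 78 mm behind the grasp point.
Start: joints at [1.129, 0.087, 1.371, -0, 1.684, -0.103], TCP at [0.183, 0.519, 0.405] pointing down, gripper open.
Joint ranges: [-3.1, 3.1], [-0.76, 2.03], [0.27, 2.55], [-1.08, 4.22], [0.17, 2.65], [-2.57, 2.57]. Speed limits (rad/s): [2.79, 2.79, 3.14, 3.14, 3.14, 3.14].

## Interface

Orientations are given as [roll, pitch, yaw] about the fixed x, y, z axes, in that order (R = Rz(yaw) Ry(pitch) Rx(roll)).
In Python, from bench import robot, eyes, models gives the robot as it stands.
- The arm moves only by the tool step_arm, never from a script. Its argument "commands" is a list that holds one entry, the list of rows, each a list of 7 numbers: the shift along the tool's x, y, z in mm, then the turn, a rotation vector about the tool's x, y, z in rad, then the finger opening in mm, from 0 to 94. In form: [[[tx, ty, tz, wx, wy, wz, gripper], ...]]. A call has 1 to 20 rows; each row shifts and turns the commanded pose from where the row before left it, along the tool's axes as they then stand; what a row does not reach is not made up. A row lasts 1/8 s, in which the tool goes at most 62.5 mm and 10.7 degrees, less where a joint would pass 70% of its speed; a pose out of reach is approached as far as the arm can. A call is refused whole if a number of a shift passes 62.5 or a number of a turn 0.188, either way. A call with a gripper value outside its range is refused whole. The fingers move at their own pace and stop on an object; the grip force is fixed at half the most. Time passes only in rows, so rows that do not move let the fingers close. It gives the time, the measured TCP pose, the force, the opening and the grip force at its end, in the units of the state.
- robot.get_obs(): the state, without advancing time (a new reading comes with each control period).
- eyes.snapshot(name): name is "side" or "top"; returns a dict with "color" (480x640x3 uint8, red, green, blue), "camera_matrix" (3x3 intrinsics, pixels), "D" ([k1, k2, p1, p2, k3] as OpenCV has them; the pictures are not rectified), "eye" and "rotation" of the camera in the world. Camera axes: x right, y up, looking along -z (the intrinsics and any distortion apply to the point x, -y, -z); pixel columns grow to the right and rows downward; lengths in m; the calibration is good to about 2 mm. A picture is of the moment at which its call begins. There is no depth.
- robot.close_job(): hands the job in; it is judged then, once.
Trained networks look in a picture, given as the dict that the camera call returned (one of the last four; its "shot" number tells which), for a name from the list of things; names that differ only in an ending like _2 or _b are one class to them, and where a whole thing is asked for, a point or a joint stands for the part that bears it (a point fixed in the world has none). Each returns a list of dicts, best first, with "confidence" (0 to 1); they miss things now and then, are a little off and sometimes report something else, mostly with a low value. They report only what shows in the picture. A call takes as long as a camera call. They do not tell look-alikes from the thing itself.
- models.masks_of(picture, query): "mask" (480x640 bool, what is visible of it) and "xy" ([column, row] in pixels, amid what is visible of it).
- models.tip_of(picture, query): "xy" ([column, row] in pixels: a listed point, or the origin of a listed thing).
The state is a dict: "time": time; "joint_positions": joint angles; "qvel": joint speeds; "joint_torque": joint torques, N m; "tool_pos": TCP position; "ee_rot": TCP orientation; "wrist_force": force on the tool from outside, world axes, zero at the start; "wrist_torque": the same for the moment, N m; "width": finger opening in m; "finger_force": force on a finger pad.
Only numpy, scipy, OpenCV 4.12 (cv2) and the standard library are available. Lean on these libraries where they do the work, as an engineer would, in place of code of your own. Each camera call takes 0.05 s, during which the arm holds its last target. There are 200 camera calls.

## Working session

There is one attempt and no reset: what is moved stays moved. The work goes in short steps, Python scripts to look and compute and a tool call to move; the robot and the scene stay as the last step left them, time stands still between calls to the robot, and variables do not carry over. Pictures are saved under pics/ and viewed, at most 14 in all, crops included, and the job is handed in when it is done.

Besides the shell and the picture viewer there is one more tool, called as name([rows], argument=value, ...), one row to a line, values as JSON. step_arm: Moves the arm, as the interface text tells. Its arguments: {"type":"object","properties":{"commands":{"type":"array"}},"required":["commands"]}

```bash
mkdir -p pics; cat > h.py <<'E'
import numpy as np, cv2
from bench import robot, eyes, models
def ray(s,px):
    u=cv2.undistortPoints(np.array([[px]],float),np.array(s["camera_matrix"]),np.array(s["D"],float))[0,0]
    d=np.array(s["rotation"])@np.array([u[0],-u[1],-1.]); return np.array(s["eye"]),d
def at(s,px,z):
    e,d=ray(s,px); return e+d*(z-e[2])/d[2]
def tri(s1,p1,s2,p2):
    A=[];b=[]
    M=np.zeros((3,3));v=np.zeros(3)
    for s,p in((s1,p1),(s2,p2)):
        e,d=ray(s,p);d=d/np.linalg.norm(d);P=np.eye(3)-np.outer(d,d);M+=P;v+=P@e
    return np.linalg.solve(M,v)
def proj(s,X):
    c=(np.array(X)-s["eye"])@np.array(s["rotation"])
    p,_=cv2.projectPoints(np.array([[c[0],-c[1],-c[2]]]),np.zeros(3),np.zeros(3),np.array(s["camera_matrix"]),np.array(s["D"],float));return p[0,0]
def save(s,n): cv2.imwrite(f"pics/{n}.png",s["color"][:,:,::-1])
E
python3 - <<'E'
from h import *
np.set_printoptions(precision=4,suppress=True)
o=robot.get_obs();print(o)
for n in("top","side"):
    s=eyes.snapshot(n);save(s,n+"0");print(n,s["eye"],s["rotation"],s["camera_matrix"],s["D"])
    for q in["canister_red","canister_blue","canister_yellow","coaster_red","coaster_blue","coaster_yellow","crock","board","scale_pan","oil_bottle"]:
        print(q,[(np.round(r["xy"]),round(r["confidence"],2)) for r in models.tip_of(s,q)[:4]],
         [(np.round(r["xy"]),round(r["confidence"],2),r["mask"].sum()) for r in models.masks_of(s,q)[:4]])
E
```

```text
{'time': 0.0, 'joint_positions': array([ 1.1289,  0.088 ,  1.3723, -0.    ,  1.6836, -0.1031]), 'qvel': array([ 0.0001,  0.0001,  0.0011, -0.0012, -0.0003,  0.0016]), 'joint_torque': array([ -0.0001, -34.0201, -30.2419,   0.0715,   0.0333,  -0.0001]), 'tool_pos': array([0.1828, 0.5186, 0.4035]), 'ee_rot': array([-3.1394, -0.0002,  2.8028]), 'wrist_force': array([-0.5213,  0.7978, -0.1257]), 'wrist_torque': array([-0.0012, -0.0112, -0.06  ]), 'finger_force': 0.0, 'width': 0.09393909305450725}
top [0.4688 0.0975 1.1136] [ 0.1492  0.003  -1.5662] [[534.0029   0.     318.8696]
 [  0.     534.0029 234.5633]
 [  0.       0.       1.    ]] [-0.0468  0.      0.      0.      0.    ]
canister_red [(array([383., 236.]), 0.61)] [(array([388., 231.]), 0.88, np.int64(841))]
canister_blue [(array([328., 245.]), 0.85), (array([328., 244.]), 0.23)] [(array([330., 240.]), 0.91, np.int64(739))]
canister_yellow [(array([363., 261.]), 0.82)] [(array([365., 255.]), 0.66, np.int64(748)), (array([509., 297.]), 0.61, np.int64(8811)), (array([378., 243.]), 0.42, np.int64(227))]
coaster_red [(array([388., 238.
[... 1377 characters left out ...]
5)] [(array([312., 275.]), 0.93, np.int64(982))]
coaster_red [(array([338., 305.]), 0.52)] [(array([333., 311.]), 0.48, np.int64(137))]
coaster_blue [] []
coaster_yellow [(array([312., 293.]), 0.49)] [(array([312., 299.]), 0.52, np.int64(138))]
crock [] [(array([313., 276.]), 0.39, np.int64(993))]
board [(array([289., 418.]), 0.77)] [(array([285., 418.]), 0.75, np.int64(9493)), (array([413., 327.]), 0.47, np.int64(1581))]
scale_pan [(array([260., 171.]), 0.78), (array([324., 262.]), 0.69), (array([279., 216.]), 0.62)] [(array([256., 173.]), 0.98, np.int64(1013)), (array([270., 218.]), 0.95, np.int64(2632))]
oil_bottle [(array([403., 350.]), 0.97)] [(array([415., 328.]), 0.9, np.int64(1458))]
```

View pics/top0.png

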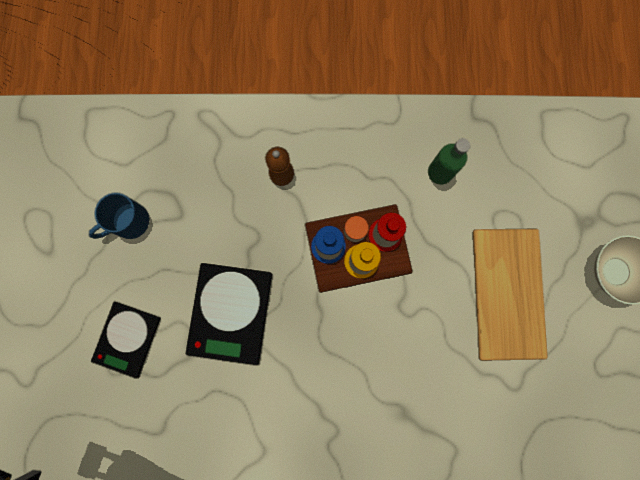

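View pics/side0.png

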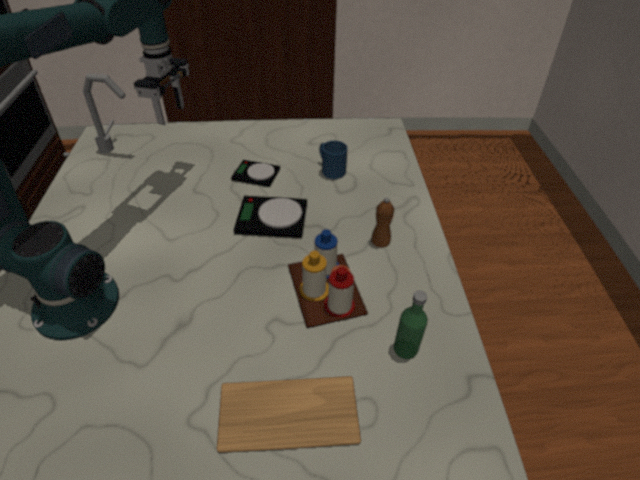

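```bash
sed -i 's/^def ray/from scipy.spatial.transform import Rotation as Ro\ndef snap(n):\n    s=eyes.snapshot(n); r=np.array(s["rotation"]); s["rotation"]=Ro.from_euler("xyz",r).as_matrix() if r.shape==(3,) else r; return s\ndef ray/' h.py
python3 - <<'E'
from h import *
np.set_printoptions(precision=4,suppress=True)
s=snap("top");t=snap("side");c=s["color"]
cv2.imwrite("pics/crop1.png",cv2.resize(c[200:390,80:420,::-1],None,fx=2.3,fy=2.3,interpolation=cv2.INTER_CUBIC))
pr=eyes.snapshot("top")
print("bottle check rotvec vs euler",s["rotation"],Ro.from_rotvec([0.1492,0.003,-1.5662]).as_matrix())
import pickle
pickle.dump((s,t),open("s0.pkl","wb"))
hsv=cv2.cvtColor(c,cv2.COLOR_RGB2HSV)
# pans
m=((hsv[...,1]<40)&(hsv[...,2]>170)).astype(np.uint8)
for n,(x0,x1,y0,y1),z in(("big",(195,268,265,337),.03),("small",(100,155,305,358),.02)):
    k=np.zeros_like(m);k[y0:y1,x0:x1]=m[y0:y1,x0:x1]
    cs,_=cv2.findContours(k,cv2.RETR_EXTERNAL,cv2.CHAIN_APPROX_NONE);q=max(cs,key=cv2.contourArea)
    e=cv2.fitEllipse(cv2.convexHull(q));a=e[0]
    P=at(s,a,z);print(n,e,P,"dia",np.linalg.norm(at(s,(a[0]-e[1][0]/2,a[1]),z)-at(s,(a[0]+e[1][0]/2,a[1]),z)))
bm=((abs(hsv[...,0].astype(int)-15)<8)&(hsv[...,1]>70)).astype(np.uint8);k=np.zeros_like(bm);k[215:375,460:560]=bm[215:375,460:560]
k=cv2.morphologyEx(k,cv2.MORPH_OPEN,np.ones((5,5)))
cs,_=cv2.findContours(k,cv2.RETR_EXTERNAL,cv2.CHAIN_APPROX_NONE);q=max(cs,key=cv2.contourArea)
W=np.array([at(s,p[0].astype(float),.015)[:2] for p in q],np.float32);print("board",cv2.minAreaRect(W))
E
```

```text
bottle check rotvec vs euler [[ 0.0046  0.9889 -0.1486]
 [-1.      0.0041 -0.0037]
 [-0.003   0.1487  0.9889]] [[ 0.0065  0.9957 -0.0927]
 [-0.9953 -0.0025 -0.0967]
 [-0.0965  0.0929  0.991 ]]
big ((229.48138427734375, 300.94512939453125), (57.034996032714844, 58.696434020996094), 27.36026382446289) [0.4954 0.2814 0.03  ] dia 0.11555378758491844
small ((126.38762664794922, 331.43890380859375), (37.57905960083008, 39.87652587890625), 26.406112670898438) [0.4324 0.4921 0.02  ] dia 0.07744686604127182
board ((0.5135785341262817, -0.29106876254081726), (0.26851901412010193, 0.14189034700393677), 0.6790353059768677)
```

View pics/crop1.png

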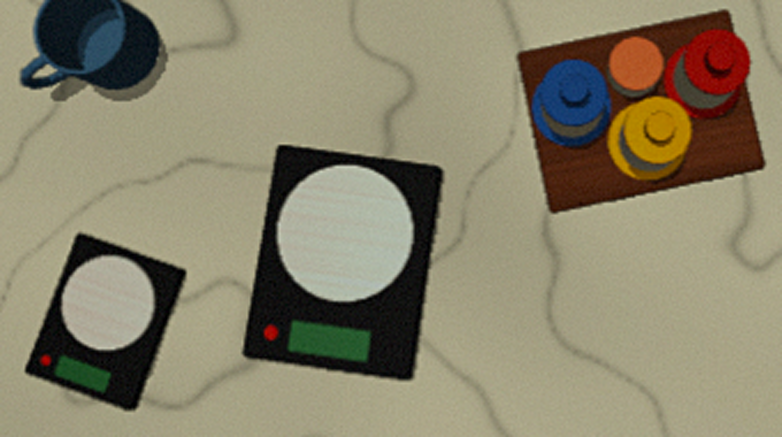

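Top picture: two scales, the large at (229,301), pan ~117 mm across, and the small at (126,331), ~78 mm. The large one is meant. Board (510,294) and tray (358,248) are clear; knobs are at blue (330,238), yellow (367,254), red (393,225).

```bash
python3 - <<'E'
from h import *
import pickle
np.set_printoptions(precision=4,suppress=True)
s,t=pickle.load(open("s0.pkl","rb"))
hr={}
rng={"blue":(105,125),"yellow":(20,32),"red":None}
for n,s1,box in(("top",s,(310,410,205,280)),("side",t,(295,360,225,320))):
    h=cv2.cvtColor(cv2.GaussianBlur(s1["color"],(3,3),0),cv2.COLOR_RGB2HSV).astype(int)
    for c in("blue","yellow","red"):
        H=h[...,0]
        m=((H>rng[c][0])&(H<rng[c][1])) if rng[c] else ((H<4)|(H>174))
        m=m&(h[...,1]>150)&(h[...,2]>60);k=np.zeros_like(m);x0,x1,y0,y1=box;k[y0:y1,x0:x1]=m[y0:y1,x0:x1]
        ys,xs=np.nonzero(k);print(n,c,k.sum(),xs.min(),xs.max(),ys.min(),ys.max(),xs.mean(),ys.mean())
K={"blue":((330,238.3),(326,234)),"yellow":((367,254.3),(314,257)),"red":((393,224.8),(341,271))}
P={}
for c,(a,b) in K.items():
    P[c]=at(s,a,.135);print(c,P[c],at(t,b,.135),tri(s,a,t,b))
P["crock"]=at(s,(356.5,227.8),.055);print(P["crock"])
for a,b in(("blue","yellow"),("red","yellow"),("blue","crock"),("yellow","crock"),("red","crock")):print(a,b,np.linalg.norm((P[a]-P[b])[:2]))
# tray corners
for p in((520,50),(728,10),(763,165),(552,212)):print(at(s,(p[0]/2.3+80,p[1]/2.3+200),.01))
x=np.hstack([cv2.resize(s["color"][205:285,310:410,::-1],None,fx=4,fy=4),cv2.resize(t["color"][225:325,285:370,::-1],(400,320))[:, :]])
E
```

```text
top blue 761 312 344 226 262 328.10512483574246 242.25229960578187
top yellow 742 345 379 242 275 362.13072776280325 257.0876010781671
top red 804 369 405 213 250 388.7922885572139 229.30223880597015
side blue 196 316 335 231 248 325.734693877551 240.8469387755102Traceback (most recent call last):
  File "<stdin>", line 13, in <module>
    return umr_minimum(a, axis, None, out, keepdims, initial, where)
ValueError: zero-size array to reduction operation minimum which has no identity
```

```bash
python3 - <<'E'
from h import *
import pickle
np.set_printoptions(precision=4,suppress=True)
s,t=pickle.load(open("s0.pkl","rb"))
K={"blue":((330,238.3),(326,234)),"yellow":((367,254.3),(314,257)),"red":((393,224.8),(341,271))}
P={}
for c,(a,b) in K.items():
    P[c]=at(s,a,.135);print(c,P[c],at(t,b,.135),tri(s,a,t,b))
P["crock"]=at(s,(356.5,227.8),.055);print(P["crock"])
for a,b in(("blue","yellow"),("red","yellow"),("blue","crock"),("yellow","crock"),("red","crock")):print(a,b,np.linalg.norm((P[a]-P[b])[:2]))
for p in((520,50),(728,10),(763,165),(552,212)):print(at(s,(p[0]/2.3+80,p[1]/2.3+200),.01))
print("bottle",at(s,(463,145),.19),at(s,(127,331),.02))
x=np.hstack([cv2.resize(s["color"][205:285,310:410,::-1],(400,320),interpolation=2),cv2.resize(t["color"][225:325,270:370,::-1],(400,400),interpolation=2)[:320]])
cv2.imwrite("pics/crop2.png",x)
E
```

```text
blue [0.609  0.0805 0.135 ] [0.6077 0.0752 0.135 ] [0.6089 0.0804 0.1302]
yellow [0.5795 0.0123 0.135 ] [0.5766 0.0034 0.135 ] [0.5787 0.0114 0.1267]
red [ 0.6348 -0.0366  0.135 ] [ 0.6325 -0.0402  0.135 ] [ 0.6341 -0.0371  0.1317]
[0.642  0.0259 0.055 ]
blue yellow 0.07435716922740988
red yellow 0.07382551983470727
blue crock 0.06377916896942629
yellow crock 0.06397222698798105
red crock 0.06292466811690942
[0.6618 0.1286 0.01  ]
[ 0.6998 -0.0619  0.01  ]
[ 0.5576 -0.091   0.01  ]
[0.5148 0.0987 0.01  ]
bottle [ 0.7719 -0.158   0.19  ] [0.4333 0.4909 0.02  ]
```

View pics/crop2.png

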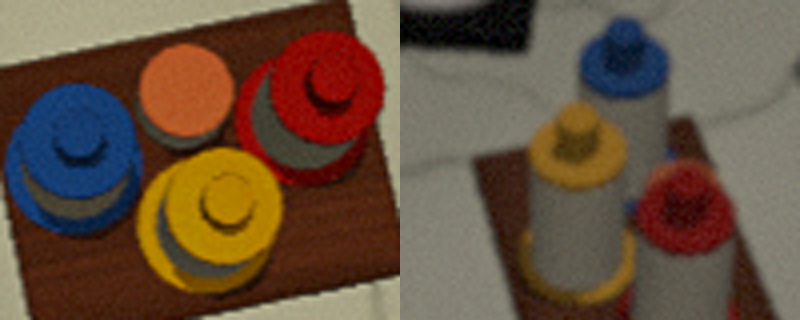

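Geometry agrees with the stated 64/75 mm ring. I'll turn to yaw π (tool x = −X, y = +Y, z = −Z) and go above yellow.

step_arm([
  [[0,0,0,0,0,-0.17,50],[0,0,0,0,0,-0.169,50],[-20,-25,0,0,0,0,50],[-36,-46,0,0,0,0,50],[-36,-46,0,0,0,0,50],[-36,-46,0,0,0,0,50],[-36,-46,0,0,0,0,50],[-36,-46,0,0,0,0,50],[-36,-46,0,0,0,0,50],[-36,-46,0,0,0,0,50],[-36,-46,0,0,0,0,50],[-36,-46,0,0,0,0,50],[-36,-46,0,0,0,0,50],[-16,-21,0,0,0,0,50],[0,0,0,0,0,0,50]],
])

```text
time: 4.12
tool_pos: [0.5797, 0.0111, 0.4039]
ee_rot: [3.141, -0.001, 3.139]
wrist_force: [-0.5, 0.6, -0.9]
width: 0.05
finger_force: 0.0
```

step_arm([
  [[0,1,30,0,0,0,50],[0,0,30,0,0,0,50],[0,0,21,0,0,0,50],[0,0,10,0,0,0,50],[0,0,0,0,0,0,50],[0,0,0,0,0,0,18],[0,0,0,0,0,0,18],[0,0,0,0,0,0,18],[0,0,0,0,0,0,18],[0,0,-10,0,0,0,18],[0,0,-20,0,0,0,18],[0,0,0,0,0,0,18]],
])

```text
time: 5.62
tool_pos: [0.5793, 0.0137, 0.3453]
ee_rot: [-3.141, 0.003, -3.142]
wrist_force: [0.3, -0.5, -3.0]
width: 0.0233
finger_force: 30.0
```

```bash
python3 - <<'E'
from h import *
s=snap("top");t=snap("side")
cv2.imwrite("pics/c3.png",np.hstack([cv2.resize(s["color"][195:295,300:430,::-1],(390,300)),cv2.resize(t["color"][200:330,260:390,::-1],(390,390))[:300]]))
E
```

```text
(no output)
```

View pics/c3.png

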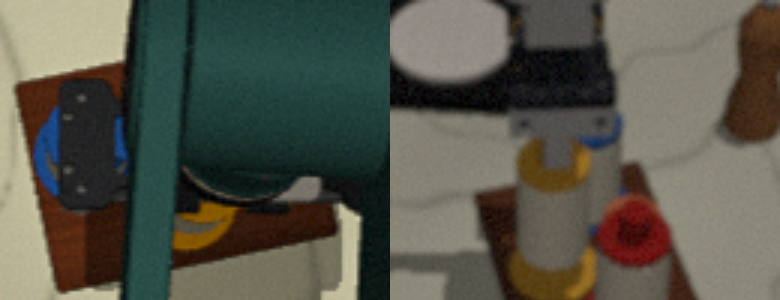

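Yellow is held by its knob (c3: knob between pads, canister off the coaster). Carry it to the board.

step_arm([
  [[0,0,-20,0,0,0,18],[5,-8,-25,0,0,0,18],[10,-20,-15,0,0,0,18],[16,-34,0,0,0,0,18],[20,-42,0,0,0,0,18],[20,-42,0,0,0,0,18],[20,-42,0,0,0,0,18],[20,-42,0,0,0,0,18],[16,-34,0,0,0,0,18],[12,-24,0,0,0,0,18],[6,-12,0,0,0,0,18],[2,-5,0,0,0,0,18],[0,0,20,0,0,0,18],[0,0,30,0,0,0,18],[0,0,20,0,0,0,18],[0,0,10,0,0,0,18],[0,0,3,0,0,0,18],[0,0,0,0,0,0,18]],
])

```text
time: 7.98
tool_pos: [0.4322, -0.2911, 0.3213]
ee_rot: [-3.141, 0.001, -3.141]
wrist_force: [0.3, -0.2, -2.3]
width: 0.0233
finger_force: 30.0
```

step_arm([
  [[0,0,2,0,0,0,18],[0,0,1,0,0,0,18],[0,0,1,0,0,0,18],[0,0,0,0,0,0,18]],
])

```text
time: 8.48
tool_pos: [0.432, -0.2912, 0.3166]
ee_rot: [3.141, 0.0, -3.141]
wrist_force: [-0.6, -0.4, -2.7]
width: 0.0236
finger_force: 30.0
```

step_arm([
  [[0,0,1,0,0,0,18],[0,0,1,0,0,0,18],[0,0,0,0,0,0,18]],
])

```text
time: 8.85
tool_pos: [0.4321, -0.2912, 0.3165]
ee_rot: [-3.141, 0.002, -3.141]
wrist_force: [-1.8, 1.2, 5.4]
width: 0.0232
finger_force: 30.0
```

step_arm([
  [[0,0,0,0,0,0,50],[0,0,0,0,0,0,50],[0,0,-20,0,0,0,50],[0,0,-40,0,0,0,50],[0,0,-30,0,0,0,50],[-20,24,0,0,0,0,50],[-36,45,0,0,0,0,50],[-36,45,0,0,0,0,50],[-36,45,0,0,0,0,50],[-36,45,0,0,0,0,50],[-28,36,0,0,0,0,50],[-10,14,0,0,0,0,50],[0,0,0,0,0,0,50]],
])

```text
time: 10.48
tool_pos: [0.6342, -0.0368, 0.404]
ee_rot: [-3.141, -0.001, -3.14]
wrist_force: [-0.4, -0.7, -0.4]
width: 0.0503
finger_force: 0.0
```

step_arm([
  [[0,0,30,0,0,0,50],[0,0,30,0,0,0,50],[0,0,21,0,0,0,50],[0,0,9,0,0,0,50],[0,0,0,0,0,0,50],[0,0,0,0,0,0,18],[0,0,0,0,0,0,18],[0,0,0,0,0,0,18],[0,0,0,0,0,0,18]],
])

```text
time: 11.6
tool_pos: [0.6341, -0.0368, 0.3155]
ee_rot: [3.141, 0.001, -3.141]
wrist_force: [-0.1, 0.7, 1.8]
width: 0.0231
finger_force: 30.0
```

step_arm([
  [[0,0,-10,0,0,0,18],[0,0,-30,0,0,0,18],[0,0,-30,0,0,0,18],[2,-14,-15,0,0,0,18],[5,-30,0,0,0,0,18],[7,-40,0,0,0,0,18],[7,-40,0,0,0,0,18],[7,-40,0,0,0,0,18],[6,-36,0,0,0,0,18],[5,-30,0,0,0,0,18],[3,-16,0,0,0,0,18],[0,-8,0,0,0,0,18],[0,0,20,0,0,0,18],[0,0,30,0,0,0,18],[0,0,20,0,0,0,18],[0,0,8,0,0,0,18],[0,0,0,0,0,0,18]],
])

```text
time: 13.72
tool_pos: [0.5921, -0.2909, 0.3214]
ee_rot: [3.141, -0.001, -3.141]
wrist_force: [0.3, 0.6, -3.0]
width: 0.023
finger_force: 30.0
```

step_arm([
  [[0,0,2,0,0,0,18],[0,0,1,0,0,0,18],[0,0,1,0,0,0,18],[0,0,1,0,0,0,18],[0,0,0,0,0,0,18]],
])

```text
time: 14.35
tool_pos: [0.592, -0.2912, 0.3175]
ee_rot: [-3.141, 0.001, -3.141]
wrist_force: [0.4, -0.4, -1.2]
width: 0.0231
finger_force: 30.0
```

step_arm([
  [[0,0,1,0,0,0,18],[0,0,0,0,0,0,18],[0,0,0,0,0,0,50],[0,0,0,0,0,0,50],[0,0,-20,0,0,0,50],[0,0,-40,0,0,0,50],[0,0,-30,0,0,0,50],[-1,25,0,0,0,0,50],[-2,45,0,0,0,0,50],[-2,45,0,0,0,0,50],[-2,45,0,0,0,0,50],[-2,45,0,0,0,0,50],[-2,45,0,0,0,0,50],[-2,45,0,0,0,0,50],[-2,40,0,0,0,0,50],[-1,26,0,0,0,0,50],[-1,10,0,0,0,0,50],[0,0,0,0,0,0,50]],
])

```text
time: 16.6
tool_pos: [0.6085, 0.0807, 0.4048]
ee_rot: [-3.141, -0.001, -3.14]
wrist_force: [0.7, 0.6, -0.1]
width: 0.0498
finger_force: 0.0
```

step_arm([
  [[0,0,30,0,0,0,50],[0,0,30,0,0,0,50],[0,0,21,0,0,0,50],[0,0,9,0,0,0,50],[0,0,0,0,0,0,50],[0,0,0,0,0,0,18],[0,0,0,0,0,0,18],[0,0,0,0,0,0,18],[0,0,0,0,0,0,18]],
])

```text
time: 17.73
tool_pos: [0.609, 0.0802, 0.3166]
ee_rot: [3.14, 0.002, -3.141]
wrist_force: [-0.1, 1.0, 3.4]
width: 0.0232
finger_force: 29.9
```

step_arm([
  [[0,0,-10,0,0,0,18],[0,0,-30,0,0,0,18],[0,0,-40,0,0,0,18],[0,0,-40,0,0,0,18],[4,-15,-30,0,0,0,18],[8,-30,0,0,0,0,18],[11,-42,0,0,0,0,18],[11,-42,0,0,0,0,18],[11,-42,0,0,0,0,18],[11,-42,0,0,0,0,18],[11,-42,0,0,0,0,18],[10,-38,0,0,0,0,18],[8,-32,0,0,0,0,18],[7,-26,0,0,0,0,18],[4,-14,0,0,0,0,18],[1,-6,0,0,0,0,18],[0,0,0,0,0,0,18],[0,0,0,0,0,0,18]],
])

```text
time: 19.98
tool_pos: [0.5123, -0.2904, 0.4658]
ee_rot: [3.141, 0.0, -3.14]
wrist_force: [-0.8, 0.2, -2.6]
width: 0.0233
finger_force: 29.9
```

step_arm([
  [[0,0,20,0,0,0,18],[0,0,30,0,0,0,18],[0,0,40,0,0,0,18],[0,0,30,0,0,0,18],[0,0,15,0,0,0,18],[0,0,8,0,0,0,18],[0,0,0,0,0,0,18]],
])

```text
time: 20.85
tool_pos: [0.5122, -0.2911, 0.3232]
ee_rot: [-3.141, 0.001, -3.141]
wrist_force: [0.2, 0.4, -2.5]
width: 0.0232
finger_force: 29.9
```

step_arm([
  [[0,0,2,0,0,0,18],[0,0,1,0,0,0,18],[0,0,1,0,0,0,18],[0,0,1,0,0,0,18],[0,0,0,0,0,0,18]],
])

```text
time: 21.48
tool_pos: [0.5121, -0.2912, 0.3185]
ee_rot: [-3.141, 0.001, -3.141]
wrist_force: [0.1, 0.6, 0.3]
width: 0.0232
finger_force: 29.9
```

step_arm([
  [[0,0,0.5,0,0,0,18],[0,0,0,0,0,0,50],[0,0,0,0,0,0,50],[0,0,-20,0,0,0,50],[0,0,-40,0,0,0,50],[0,0,-30,0,0,0,50],[6,45,0,0,0,0,60],[6,55,0,0,0,0,72],[6,55,0,0,0,0,72],[6,55,0,0,0,0,72],[6,55,0,0,0,0,72],[6,55,0,0,0,0,72],[6,55,0,0,0,0,72],[6,55,0,0,0,0,72],[6,55,0,0,0,0,72],[6,55,0,0,0,0,72],[2,50,0,0,0,0,72],[0,0,0,0,0,0,72]],
])

```text
time: 23.72
tool_pos: [0.4492, 0.3015, 0.4062]
ee_rot: [-3.141, -0.001, -3.136]
wrist_force: [0.6, -0.2, 0.6]
width: 0.072
finger_force: 0.0
```

```bash
python3 - <<'E'
from h import *
np.set_printoptions(precision=4,suppress=True)
s=snap("top");save(s,"top4");t=snap("side");cv2.imwrite("pics/c4.png",np.hstack([s["color"][190:390,260:580,::-1],t["color"][230:430,180:500,::-1]]))
for q in("crock","canister_red","canister_blue","canister_yellow"):
    print(q,[(np.round(r["xy"],1),round(r["confidence"],2),r["mask"].sum(),at(s,r["xy"],.055)) for r in models.masks_of(s,q)[:2]])
h=cv2.cvtColor(cv2.GaussianBlur(s["color"],(3,3),0),cv2.COLOR_RGB2HSV).astype(int)
for c,lo,hi in(("blue",105,125),("yellow",20,32),("red",-1,4)):
    H=h[...,0].copy();H[H>174]=0
    m=(H>lo)&(H<hi)&(h[...,1]>130)&(h[...,2]>60);k=np.zeros_like(m);k[200:285,305:415]=m[200:285,305:415]
    ys,xs=np.nonzero(k)
    if len(xs)>50:
        q=cv2.convexHull(np.column_stack([xs,ys]).astype(np.int32));e=cv2.fitEllipse(q);print(c,len(xs),e,at(s,e[0],.013))
H=h[...,0];m=(H>5)&(H<14)&(h[...,1]>130)&(h[...,2]>170);k=np.zeros_like(m);k[200:285,305:415]=m[200:285,305:415];ys,xs=np.nonzero(k);print("crock",len(xs),xs.mean() if len(xs) else 0,at(s,(xs.mean(),ys.mean()),.055) if len(xs) else 0)
E
```

```text
crock [(array([353.8, 230.3]), 0.92, np.int64(458), array([0.6369, 0.0314, 0.055 ]))]
canister_red [(array([514.7, 252.4]), 0.98, np.int64(1092), array([ 0.5934, -0.2914,  0.055 ]))]
canister_blue [(array([519.2, 292.8]), 0.62, np.int64(1122), array([ 0.5127, -0.2966,  0.055 ]))]
canister_yellow [(array([523.5, 335.9]), 0.55, np.int64(1167), array([ 0.4284, -0.3013,  0.055 ]))]
blue 882 ((328.03515625, 246.07708740234375), (33.23352813720703, 33.36585235595703), 76.05286407470703) [0.6101 0.0824 0.013 ]
yellow 879 ((361.0892333984375, 260.70782470703125), (33.07639694213867, 33.420230865478516), 146.2193603515625) [0.5799 0.014  0.013 ]
red 896 ((358.1891784667969, 243.25343322753906), (42.56253433227539, 93.45366668701172), 71.89014434814453) [0.6163 0.0198 0.013 ]
crock 371 356.1832884097035 [0.6434 0.0266 0.055 ]
```

View pics/c4.png

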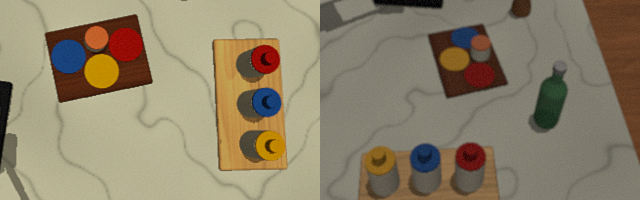

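All three canisters stand upright on the board (c4); tray shows only coasters and crock, bottle untouched. Now the crock.

step_arm([
  [[-20,-27,0,0,0,0,72],[-35,-50,0,0,0,0,72],[-35,-50,0,0,0,0,72],[-35,-50,0,0,0,0,72],[-35,-50,0,0,0,0,72],[-25,-37,0,0,0,0,72],[-8,-11,30,0,0,0,72],[0,0,50,0,0,0,72],[0,0,40,0,0,0,72],[0,0,15,0,0,0,72],[0,0,0,0,0,0,72]],
])

```text
time: 25.4
tool_pos: [0.6427, 0.0232, 0.2717]
ee_rot: [3.141, -0.001, 3.141]
wrist_force: [0.5, -0.2, 0.3]
width: 0.0718
finger_force: 0.0
```

```bash
python3 - <<'E'
from h import *
t=snap("side");cv2.imwrite("pics/c5.png",cv2.resize(t["color"][170:310,240:400,::-1],(640,560)))
s=snap("top")
import pickle
s=pickle.load(open("s0.pkl","rb"))[0]
c=cv2.imread("pics/top4.png");h=cv2.cvtColor(c,cv2.COLOR_BGR2HSV).astype(int)
m=((h[...,0]<5)|(h[...,0]>174))&(h[...,1]>190)&(h[...,2]>110);k=np.zeros(m.shape,np.uint8);k[205:260,362:412]=m[205:260,362:412]
k=cv2.morphologyEx(k,2,np.ones((5,5)));cs,_=cv2.findContours(k,0,1);q=max(cs,key=cv2.contourArea);e=cv2.fitEllipse(cv2.convexHull(q));print(e,at(s,e[0],.013))
E
```

```text
((385.1912536621094, 234.15322875976562), (33.27617645263672, 33.720069885253906), 108.3476791381836) [ 0.63567654 -0.03668911  0.013     ]
```

View pics/c5.png

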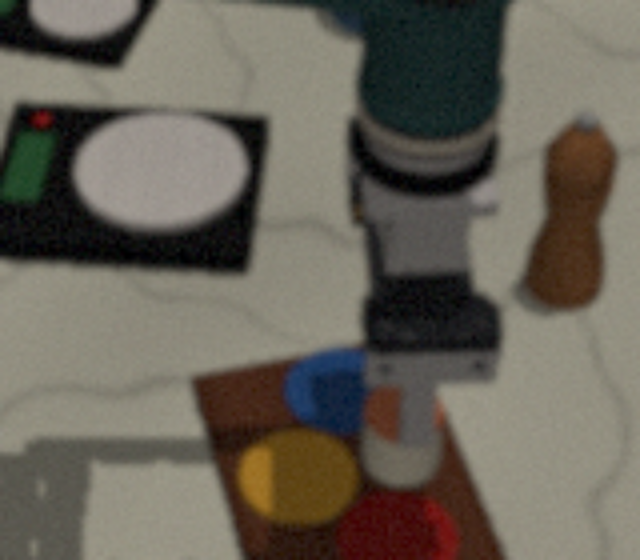

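The fingers straddle the crock at (400,440) in the crop. Descend and grip.

step_arm([
  [[0,3,25,0,0,0,72],[0,0,18,0,0,0,72],[0,0,7,0,0,0,72],[0,0,0,0,0,0,72],[0,0,0,0,0,0,42],[0,0,0,0,0,0,42],[0,0,0,0,0,0,42],[0,0,0,0,0,0,42]],
])

```text
time: 26.5
tool_pos: [0.6431, 0.027, 0.2229]
ee_rot: [3.141, 0.001, -3.141]
wrist_force: [-0.6, 0.3, 2.5]
width: 0.0474
finger_force: 30.0
```

step_arm([
  [[0,0,-10,0,0,0,42],[0,0,-30,0,0,0,42],[0,0,-40,0,0,0,42],[0,0,0,0,0,0,42]],
])

```text
time: 27.0
tool_pos: [0.6438, 0.0267, 0.3072]
ee_rot: [-3.141, 0.009, -3.141]
wrist_force: [-0.3, 0.0, -1.1]
width: 0.0473
finger_force: 30.0
```

step_arm([
  [[10,17,0,0,0,0,42],[20,34,0,0,0,0,42],[25,43,0,0,0,0,42],[25,43,0,0,0,0,42],[25,43,0,0,0,0,42],[22,37,0,0,0,0,42],[15,26,0,0,0,0,42],[6,11,0,0,0,0,42],[0,0,20,0,0,0,42],[0,0,25,0,0,0,42],[0,0,8,0,0,0,42],[0,0,0,0,0,0,42],[0,0,0,0,0,0,42]],
])

```text
time: 28.62
tool_pos: [0.4953, 0.2808, 0.2502]
ee_rot: [3.141, 0.002, 3.141]
wrist_force: [1.2, -0.6, -1.9]
width: 0.0471
finger_force: 30.0
```

step_arm([
  [[0,0,3,0,0,0,42],[0,0,2,0,0,0,42],[0,0,1,0,0,0,42],[0,0,1,0,0,0,42],[0,0,0,0,0,0,42]],
])

```text
time: 29.25
tool_pos: [0.4948, 0.2808, 0.2429]
ee_rot: [3.142, 0.0, -3.141]
wrist_force: [-1.3, -1.1, 3.7]
width: 0.0471
finger_force: 30.0
```

step_arm([
  [[0,0,0,0,0,0,72],[0,0,0,0,0,0,72],[0,0,0,0,0,0,72],[0,0,-20,0,0,0,72],[0,0,-50,0,0,0,72],[0,0,-60,0,0,0,72],[0,0,-40,0,0,0,72],[0,-25,0,0,0,0,72],[-2,-55,0,0,0,0,50],[-2,-55,0,0,0,0,50],[-2,-55,0,0,0,0,50],[-2,-55,0,0,0,0,50],[-2,-55,0,0,0,0,50],[-2,-55,0,0,0,0,50],[-2,-55,0,0,0,0,50],[-2,-55,0,0,0,0,50],[-2,-55,0,0,0,0,50],[-1,-40,0,0,0,0,50],[0,-12,0,0,0,0,50],[0,0,0,0,0,0,50]],
])

```text
time: 31.75
tool_pos: [0.514, -0.2914, 0.4118]
ee_rot: [3.14, -0.0, 3.141]
wrist_force: [-0.3, 0.4, 0.2]
width: 0.0504
finger_force: 0.0
```

```bash
python3 - <<'E'
from h import *
s=snap("top");t=snap("side");cv2.imwrite("pics/c6.png",np.hstack([cv2.resize(s["color"][250:380,170:300,::-1],(390,390)),cv2.resize(t["color"][150:280,210:340,::-1],(390,390))]))
h=cv2.cvtColor(s["color"],cv2.COLOR_RGB2HSV).astype(int);H=h[...,0];m=(H>5)&(H<14)&(h[...,1]>130)&(h[...,2]>150);k=np.zeros_like(m);k[260:340,190:275]=m[260:340,190:275];ys,xs=np.nonzero(k);print(len(xs),at(s,(xs.mean(),ys.mean()),.075))
E
```

```text
443 [0.49506468 0.27848808 0.075     ]
```

View pics/c6.png

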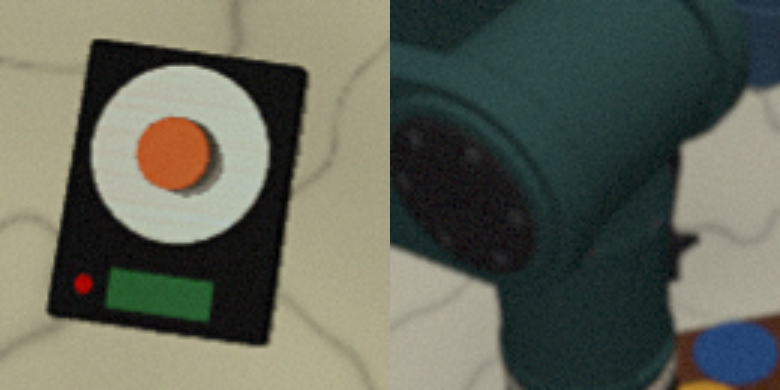

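Crock stands centred on the large pan (3 mm off). Now return blue.

step_arm([
  [[1,0,30,0,0,0,50],[1,0,30,0,0,0,50],[0,0,24,0,0,0,50],[0,0,9,0,0,0,50],[0,0,0,0,0,0,50],[0,0,0,0,0,0,18],[0,0,0,0,0,0,18],[0,0,0,0,0,0,18],[0,0,0,0,0,0,18]],
])

```text
time: 32.98
tool_pos: [0.5121, -0.2911, 0.32]
ee_rot: [3.141, 0.001, -3.141]
wrist_force: [0.2, 1.4, 2.5]
width: 0.0229
finger_force: 30.0
```

step_arm([
  [[0,0,-10,0,0,0,18],[0,0,-30,0,0,0,18],[0,0,-40,0,0,0,18],[-3,12,-10,0,0,0,18],[-7,28,0,0,0,0,18],[-11,42,0,0,0,0,18],[-11,42,0,0,0,0,18],[-11,42,0,0,0,0,18],[-11,42,0,0,0,0,18],[-11,42,0,0,0,0,18],[-11,42,0,0,0,0,18],[-9,34,0,0,0,0,18],[-7,26,0,0,0,0,18],[-4,14,0,0,0,0,18],[-1,6,0,0,0,0,18],[0,0,0,0,0,0,18]],
])

```text
time: 34.98
tool_pos: [0.6088, 0.0806, 0.4088]
ee_rot: [-3.141, -0.001, 3.142]
wrist_force: [-0.3, -0.2, -2.3]
width: 0.0232
finger_force: 29.9
```

step_arm([
  [[-1,1,25,0,0,0,18],[0,0,35,0,0,0,18],[0,0,18,0,0,0,18],[0,0,7,0,0,0,18],[0,0,3,0,0,0,18],[0,0,1,0,0,0,18],[0,0,1,0,0,0,18],[0,0,0,0,0,0,18]],
])

```text
time: 35.98
tool_pos: [0.61, 0.0819, 0.3198]
ee_rot: [3.141, 0.001, -3.141]
wrist_force: [0.1, -0.2, -1.8]
width: 0.023
finger_force: 29.9
```

step_arm([
  [[0,0,1,0,0,0,18],[0,0,1,0,0,0,18],[0,0,0.5,0,0,0,18],[0,0,0,0,0,0,18]],
])

```text
time: 36.48
tool_pos: [0.6101, 0.0819, 0.3179]
ee_rot: [3.141, 0.002, -3.141]
wrist_force: [-0.2, -0.3, 4.0]
width: 0.0228
finger_force: 30.0
```

step_arm([
  [[0,0,0,0,0,0,50],[0,0,0,0,0,0,50],[0,0,-20,0,0,0,50],[0,0,-40,0,0,0,50],[0,0,-30,0,0,0,50],[1,-25,0,0,0,0,50],[2,-45,0,0,0,0,50],[2,-45,0,0,0,0,50],[2,-45,0,0,0,0,50],[2,-45,0,0,0,0,50],[2,-45,0,0,0,0,50],[2,-45,0,0,0,0,50],[2,-40,0,0,0,0,50],[2,-28,0,0,0,0,50],[1,-10,0,0,0,0,50],[0,0,0,0,0,0,50]],
])

```text
time: 38.48
tool_pos: [0.5919, -0.2914, 0.4061]
ee_rot: [3.141, -0.001, 3.141]
wrist_force: [-0.1, -0.0, 0.4]
width: 0.05
finger_force: 0.0
```

step_arm([
  [[0,0,30,0,0,0,50],[0,0,30,0,0,0,50],[0,0,20,0,0,0,50],[0,0,8,0,0,0,50],[0,0,0,0,0,0,50],[0,0,0,0,0,0,18],[0,0,0,0,0,0,18],[0,0,0,0,0,0,18],[0,0,0,0,0,0,18]],
])

```text
time: 39.6
tool_pos: [0.5921, -0.2911, 0.3195]
ee_rot: [-3.142, 0.001, -3.141]
wrist_force: [-0.6, 2.6, 2.3]
width: 0.0231
finger_force: 30.0
```

step_arm([
  [[0,0,-10,0,0,0,18],[0,0,-30,0,0,0,18],[0,0,-40,0,0,0,18],[-2,14,-10,0,0,0,18],[-5,30,0,0,0,0,18],[-7,40,0,0,0,0,18],[-7,40,0,0,0,0,18],[-7,40,0,0,0,0,18],[-6,36,0,0,0,0,18],[-5,30,0,0,0,0,18],[-3,16,0,0,0,0,18],[-1,8,0,0,0,0,18],[0,0,0,0,0,0,18],[0,0,25,0,0,0,18],[0,0,35,0,0,0,18],[0,0,18,0,0,0,18],[0,0,8,0,0,0,18],[0,0,2,0,0,0,18],[0,0,0,0,0,0,18]],
])

```text
time: 41.98
tool_pos: [0.6352, -0.0373, 0.322]
ee_rot: [-3.141, 0.002, -3.142]
wrist_force: [0.0, 0.1, -2.8]
width: 0.0233
finger_force: 30.0
```

step_arm([
  [[0,0,2,0,0,0,18],[0,0,1,0,0,0,18],[0,0,1,0,0,0,18],[0,0,1,0,0,0,18],[0,0,0,0,0,0,18]],
])

```text
time: 42.6
tool_pos: [0.6351, -0.037, 0.3175]
ee_rot: [3.142, 0.003, -3.141]
wrist_force: [-1.6, 1.2, 4.3]
width: 0.023
finger_force: 30.0
```

step_arm([
  [[0,0,0,0,0,0,50],[0,0,0,0,0,0,50],[0,0,-20,0,0,0,50],[0,0,-40,0,0,0,50],[0,0,-30,0,0,0,50],[20,-24,0,0,0,0,50],[36,-45,0,0,0,0,50],[36,-45,0,0,0,0,50],[36,-45,0,0,0,0,50],[36,-45,0,0,0,0,50],[28,-36,0,0,0,0,50],[11,-14,0,0,0,0,50],[0,0,0,0,0,0,50]],
])

```text
time: 44.22
tool_pos: [0.4317, -0.2917, 0.4054]
ee_rot: [3.141, 0.0, 3.14]
wrist_force: [0.6, 1.4, -0.4]
width: 0.0501
finger_force: 0.0
```

step_arm([
  [[0,0,30,0,0,0,50],[0,0,30,0,0,0,50],[0,0,20,0,0,0,50],[0,0,8,0,0,0,50],[0,0,0,0,0,0,50],[0,0,0,0,0,0,18],[0,0,0,0,0,0,18],[0,0,0,0,0,0,18],[0,0,0,0,0,0,18]],
])

```text
time: 45.35
tool_pos: [0.4321, -0.2912, 0.3183]
ee_rot: [-3.141, 0.001, -3.141]
wrist_force: [0.4, 0.8, 2.9]
width: 0.023
finger_force: 30.0
```

step_arm([
  [[0,0,-10,0,0,0,18],[0,0,-30,0,0,0,18],[0,0,-40,0,0,0,18],[0,0,-40,0,0,0,18],[-7,14,-20,0,0,0,18],[-14,30,0,0,0,0,18],[-20,41,0,0,0,0,18],[-20,41,0,0,0,0,18],[-20,41,0,0,0,0,18],[-20,41,0,0,0,0,18],[-18,37,0,0,0,0,18],[-14,28,0,0,0,0,18],[-9,20,0,0,0,0,18],[-4,9,0,0,0,0,18],[-2,3,0,0,0,0,18],[0,0,0,0,0,0,18],[0,0,0,0,0,0,18]],
])

```text
time: 47.48
tool_pos: [0.5797, 0.013, 0.4578]
ee_rot: [-3.141, 0.0, 3.141]
wrist_force: [-0.4, -0.5, -2.8]
width: 0.023
finger_force: 30.0
```

step_arm([
  [[0,0,25,0,0,0,18],[0,0,40,0,0,0,18],[0,0,40,0,0,0,18],[0,0,20,0,0,0,18],[0,0,10,0,0,0,18],[0,0,0,0,0,0,18]],
])

```text
time: 48.22
tool_pos: [0.5798, 0.0135, 0.3225]
ee_rot: [3.142, -0.001, 3.141]
wrist_force: [-0.0, 0.0, -2.5]
width: 0.023
finger_force: 30.0
```

step_arm([
  [[0,0,2,0,0,0,18],[0,0,1,0,0,0,18],[0,0,1,0,0,0,18],[0,0,1,0,0,0,18],[0,0,0.5,0,0,0,18],[0,0,0,0,0,0,18]],
])

```text
time: 48.98
tool_pos: [0.5799, 0.0139, 0.3171]
ee_rot: [3.142, -0.0, -3.141]
wrist_force: [0.5, 0.1, -3.1]
width: 0.0226
finger_force: 30.0
```

step_arm([
  [[0,0,1,0,0,0,18],[0,0,1,0,0,0,18],[0,0,0,0,0,0,18]],
])

```text
time: 49.35
tool_pos: [0.58, 0.0139, 0.3164]
ee_rot: [3.141, 0.002, -3.141]
wrist_force: [-0.5, -0.1, 2.6]
width: 0.0233
finger_force: 30.0
```

Contact; release, rise and withdraw sideways (towards −y, −x) for a look.

step_arm([
  [[0,0,0,0,0,0,50],[0,0,0,0,0,0,50],[0,0,-20,0,0,0,50],[0,0,-40,0,0,0,50],[0,0,-40,0,0,0,50],[20,-40,0,0,0,0,50],[20,-45,0,0,0,0,50],[20,-45,0,0,0,0,50],[20,-45,0,0,0,0,50],[20,-45,0,0,0,0,50],[20,-45,0,0,0,0,50],[20,-45,0,0,0,0,50],[0,0,0,0,0,0,50]],
])

```text
time: 50.98
tool_pos: [0.4386, -0.2989, 0.4146]
ee_rot: [-3.141, -0.001, 3.136]
wrist_force: [-0.0, 0.7, -0.0]
width: 0.0501
finger_force: 0.0
```

```bash
python3 - <<'E'
from h import *
np.set_printoptions(precision=4,suppress=True)
s=snap("top");t=snap("side")
cv2.imwrite("pics/c7.png",np.hstack([cv2.resize(s["color"][195:345,190:420,::-1],(460,300)),cv2.resize(t["color"][180:330,230:380,::-1],(300,300))]))
E
```

```text
(no output)
```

View pics/c7.png

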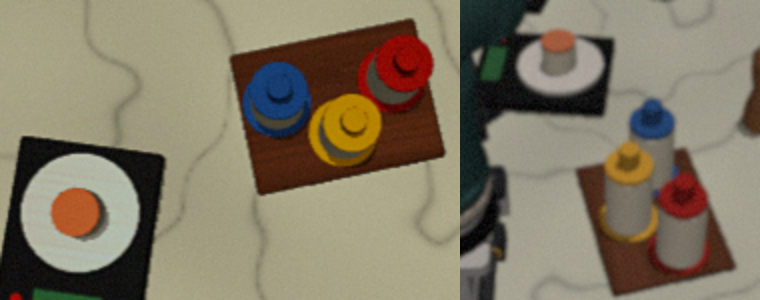

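All three canisters stand centred on their own coasters, the crock is on the pan, and the arm is clear. Handing in.

```bash
python3 -c "from bench import robot; print(robot.close_job())"
```

```text
the job is handed in; nothing more can be done
None
```

I handed the job in at about 51 s of the 131 s allowed. The last pictures show each canister upright on the coaster of its colour, and the crock stood about 3 mm off the centre of the large scale's pan when I measured it. I never went near the oil bottle, and the hand-in gave no verdict.

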